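# Set the catch tray and hold the cup dispenser's lever half down

## Task

I want to restock the cup dispenser: bring the aluminium tray up to it so that the tray's straight edge lies flush against the front of the dispenser's foot, centred on it, and let go of the tray. Then press the dispenser's spring lever half way down, to where its arm is level, and keep holding it there: finish with the lever still held. Never push the lever all the way down (that drops a cup), and leave the bowl, the pourer and the two glass cups where they stand.

Things in the scene. Friction and masses are not known exactly. Their poses are not given: they have to be found in the camera images.
- dispenser: White cup dispenser, fixed. Origin: on the shelf (8 mm glass board; its top at z = 8 mm) under the middle of the front face; its own -x is the way the front faces, z up. Foot: 140 mm wide (y), 30 mm high, flat front face in the plane x = 0, back at x = 115 mm. Head above: 135 to 195 mm above the shelf, front at x = 10 mm; clear tube of radius 43 mm on it, centred at x = 64 mm, up to 270 mm.
- lever (a joint): Spring lever, rad: 0 at rest (arm slopes 0.3 rad up), 0.3 half way (arm level), 0.6 fully down. Hinge along the dispenser's y at x = 0, 150 mm above the shelf. The steel arm stands out to the front (-x), over the tray's place, and ends in a flat paddle 36 mm long, 40 wide, 10 thick. Pressing there takes 3.5 N to start, 7 half way, 10 fully down; it springs back.
- lever_pad (a point): Middle of the paddle's upper face, 92 mm from the lever's hinge axis along the arm: about 182 mm above the shelf at rest, 155 mm when half way. Moves with the lever.
- tray: Loose brushed aluminium tray, about 0.4 kg, 160 mm (x) by 120 mm (y), rim 20 mm high, walls 4 mm. Origin: middle of its underside (grip lip not counted). The straight edge to lay against the dispenser is its +x side (x = +80 mm). On the -x side a 6 mm thick lip carries an upright grip bar.
- tray_grip (a point): Point in the tray's upright grip bar, at x = -108 mm, 42 mm above the tray's underside. The bar is 14 mm thick (tray y), 42 mm long (tray x), its top 60 mm above the underside; can be pinched from above across its thickness.
- tray_edge_left (a point): Left (+y) end of the tray's straight edge, at (80, 60, 10) mm in the tray's frame.
- tray_edge_right (a point): Right (-y) end of the tray's straight edge, at (80, -60, 10) mm in the tray's frame.
- tray_edge_mid (a point): Middle of the tray's straight edge, at (80, 0, 10) mm in the tray's frame.
- cup1: Ridged glass cup, 72 mm wide, 80 mm tall, loose bystander; origin under its middle.
- cup2: Second ridged glass cup, the same.
- bowl: White porcelain bowl with its lid clipped on, 122 mm wide, 96 mm tall, loose bystander; origin under its middle.
- pourer: Slender steel coffee pourer, 76 mm wide at the foot, 182 mm tall, spout to its +x and handle to its -x, 136 mm over both; loose bystander; origin under its middle.
Not all that is in view belongs to the job. What is shaped like the tray but purple is not meant.

How it is judged:
On the way, in this order (a step that is already met when the one before it is completed fails the run):
1. the tray lies flush and centred against the front of the dispenser's foot and is let go, the lever still up (x of each of tray_edge_left, tray_edge_right in the frame of dispenser above -0.004 m and x of tray_edge_mid in the frame of dispenser below 0.004 m and y of tray_edge_mid in the frame of dispenser between -0.015 and 0.015 m and height (world z) of tray below 0.012 m and angle between tray's own z axis and vertical below 0.05 rad and contact force between each of the fingers, the arm and tray below 0.3 N and value of joint lever below 0.1 rad), for 0.2 s.
2. the lever is held half way down by the robot (value of joint lever between 0.21 and 0.39 rad and contact force between any of the fingers, the arm and dispenser above 2 N), for 0.5 s.
At the end, for the whole second after the job is handed in: The tray stands flat on the shelf and free of the robot, both ends of its straight edge within 4 mm of the dispenser foot's front face and its middle within 15 mm of the foot's middle; the robot presses on the lever with more than 2 N and holds it between 0.21 and 0.39 rad (half way is 0.3) (all of step 2 and x of each of tray_edge_left, tray_edge_right in the frame of dispenser above -0.004 m and x of tray_edge_mid in the frame of dispenser below 0.004 m and y of tray_edge_mid in the frame of dispenser between -0.015 and 0.015 m and height (world z) of tray below 0.012 m and angle between tray's own z axis and vertical below 0.05 rad and contact force between each of the fingers, the arm and tray below 0.3 N and linear speed of tray below 0.01 m/s); the arm keeps its last pose, push and grip.
It fails at once if the lever is pushed (almost) all the way down (value of joint lever above 0.52 rad).
It fails at once if a bystander is moved by more than 20 mm or tipped (distance of any of cup1, cup2, bowl, pourer from where it was at the start of the episode above 0.02 m or angle between any of cup1, cup2, bowl, pourer's own z axis and vertical above 0.3 rad).
It also fails if it takes over 48 s, if anything falls off the work surface, if the arm or the gripper's body presses on something with over 40 N, if the wrist force passes 120 N, or if a joint passes its speed limit or range.

## Robot

A 6-joint arm with a two-finger parallel gripper is mounted at the origin on the work surface. World frame = base frame: x ahead of the robot, y to its left, z up, the work surface at z = 0. Lengths are in m, angles in rad, forces in N, time in s.
With the tool pointing down it reaches from about 0.35 to 0.85 m from the base axis. Payload 8.1 kg.
Tool frame: the origin (TCP) lies midway between the tips of the shut fingers; the grasp point (between the pads) lies bot.tcp_to_grasp behind it (bot.tcp_to_grasp is the distance from the TCP to the grasp point, in m); y points along the fingers, z is the direction in which the jaws open and shut, and the axes are right-handed (so a half turn about y gives the same grasp; the last joint's range is limited). The gripper opens to 93 mm and grips with 3 to 60 N. Pads are 15 mm wide; open, the fingers measure 128 mm over their backs; the gripper's body (75 mm by 188 mm) begins 65 mm behind the grasp point.
Start: joints at [-1.394, 0.13, 1.488, -0, 1.523, -0.085], TCP at [0.155, -0.58, 0.219] pointing down, gripper open.
Joint ranges: [-2.96, 2.96], [-0.89, 2.26], [0.02, 2.5], [-1.34, 4.48], [0, 2.73], [-2.66, 2.66]. Speed limits (rad/s): [2.39, 2.39, 2.79, 3.14, 3.14, 3.14].

## Interface

Orientations are given as a rotation vector (axis times angle).
In Python, from station import bot, optics, order, models gives the robot as it stands.
- The arm moves only by the shell command python3 -m jog 'ROWS' [FORCE]. ROWS is text: rows parted by semicolons, each of 7 numbers parted by spaces: the shift along the tool's x, y, z scaled (see below), then the turn, a rotation vector about the tool's x, y, z scaled (see below), then the gripper command: -1 is shut, 1 is fully open, values between are in proportion. A call has 1 to 12 rows; each row is the pose to reach, as a shift and turn from the pose measured when the call began, along the tool's axes at that moment; what a row does not reach only later rows make up. The controller multiplies each number of a shift by 0.4 m and each number of a turn by 30 degrees. A row lasts 1/10 s, in which the tool goes at most 50 mm and 8.59 degrees, less where a joint would pass 70% of its speed; a pose out of reach is approached as far as the arm can. A call with a number of a shift or a turn outside -1 to 1 is refused whole. A call with a gripper value outside its range is refused whole. The fingers move at their own pace and stop on an object; FORCE is the grip in N (left out, the last holds). Time passes only in rows, so rows that repeat a pose let the fingers close. It gives the time, the measured TCP pose, the force and the opening at its end, in the units of the state.
- bot.read_state(): the state, without advancing time (a new reading comes with each control period).
- optics.snapshot(name): name is "scene" or "top"; returns a dict with "image" (400x640x3 uint8, red, green, blue), "vertical_fov" (degrees; the focal length in pixels is half the picture's height over the tangent of half this angle, whatever the lens; pixels are square), "cx", "cy" (the principal point, pixels), "dist_coeffs" ([k1, k2, p1, p2, k3] as OpenCV has them; the pictures are not rectified), "extrinsics" (4x4, takes a point from world to camera coordinates). Camera axes: x right, y down, z forward; pixel columns grow to the right and rows downward; lengths in m; the calibration is good to about 2 mm. A picture is of the moment at which its call begins. There is no depth.
- order.hand_in(): hands the job in, once; it reports no verdict.
Trained networks look in a picture, given as the dict that the camera call returned (one of the last four; its "shot" number tells which), for a name from the list of things; names that differ only in an ending like _2 or _b are one class to them, and where a whole thing is asked for, a point or a joint stands for the part that bears it (a point fixed in the world has none). Each returns a list of dicts, best first, with "score" (0 to 1); they miss things now and then, are a little off and sometimes report something else, mostly with a low value. They report only what shows in the picture. A call takes as long as a camera call. They do not tell look-alikes from the thing itself.
- models.masks_of(picture, label): "mask" (400x640 bool, what is visible of it) and "bbox" ([centre column, centre row, width, height] in pixels, round what is visible of it).
- models.place_of(picture, label): "point" ([column, row] in pixels: a listed point, or the origin of a listed thing).
The state is a dict: "clock": time; "qpos": joint angles; "qd": joint speeds; "joint_torque": joint torques, N m; "tool_pos": TCP position; "ee_rot": TCP orientation; "ft_force": force on the tool from outside, world axes, zero at the start; "ft_torque": the same for the moment, N m; "width": finger opening in m.
Only numpy, scipy, OpenCV 4.12 (cv2) and the standard library are available. Lean on these libraries where they do the work, as an engineer would, in place of code of your own. Each camera call takes 0.05 s, during which the arm holds its last target.

## Working session

There is one attempt and no reset: what is moved stays moved. The work goes in short steps, Python scripts to look and compute and a shell command to move; the robot and the scene stay as the last step left them, time stands still between calls to the robot, and variables do not carry over. Pictures are saved under pics/ and viewed, and the job is handed in when it is done.

```bash
ls; mkdir -p pics
python3 - <<'E'
from station import bot, optics, order, models
import cv2,pickle
print(bot.read_state(), bot.tcp_to_grasp)
for n in("scene","top"):
    p=optics.snapshot(n); cv2.imwrite(f"pics/{n}0.png",p["image"][:,:,::-1])
    print({k:v for k,v in p.items() if k!="image"})
    pickle.dump(p,open(f"pics/{n}0.pkl","wb"))
    for l in["dispenser","lever","tray","cup1","bowl","pourer"]:
        print(l,[(round(float(d["score"]),2),[round(float(x)) for x in d["bbox"]]) for d in models.masks_of(p,l)])
    for l in["dispenser","lever_pad","tray","tray_grip","tray_edge_left","tray_edge_right","tray_edge_mid","cup1","bowl","pourer"]:
        print(l,[(round(float(d["score"]),2),[round(float(x),1) for x in d["point"]]) for d in models.place_of(p,l)])
E
```

```text
pics
{'clock': 0.0, 'qpos': array([-1.39441238e+00,  1.31162520e-01,  1.48927095e+00, -2.04626406e-05,
        1.52301666e+00, -8.53916970e-02]), 'qd': array([-1.08219127e-04,  2.82386292e-05, -1.62850350e-04, -2.03373308e-03,
        1.16369537e-03,  3.45250003e-04]), 'joint_torque': array([-1.25844530e-03, -5.59843147e+01, -4.91760027e+01,  7.67067284e-02,
        3.58647597e-02, -1.71730885e-04]), 'tool_pos': array([ 0.15519518, -0.57898522,  0.21759123]), 'ee_rot': array([-0.27415832,  2.08373276, -2.07983852]), 'ft_force': array([0.033266  , 0.15943962, 0.40961075]), 'ft_torque': array([-0.00489558,  0.06053762, -0.00585042]), 'width': 0.09310276518009226} 0.0188
{'vertical_fov': 45.08950419327513, 'cx': 310.2056567007049, 'cy': 205.5480734994303, 'dist_coeffs': array([-0.02559747,  0.        ,  0.        ,  0.        ,  0.        ]), 'extrinsics': array([[ 0.32747265,  0.94478304, -0.01211067, -0.17054935],
       [ 0.76088772, -0.27128828, -0.58945106, -0.28408083],
       [-0.56018885,  0.18381424, -0.80771331,  1.68928345],
       [ 0.        ,  0.        ,  0.        ,  1. 
[... 1448 characters left out ...]
, 84, 52]), (0.25, [227, 91, 27, 30])]
cup1 [(0.91, [227, 91, 24, 33]), (0.6, [275, 91, 31, 34])]
bowl [(0.73, [325, 90, 44, 45])]
pourer [(0.96, [431, 97, 49, 41])]
dispenser [(0.37, [351.9, 166.0])]
lever_pad [(0.59, [351.8, 165.1])]
tray [(0.94, [278.1, 195.1]), (0.65, [195.9, 309.3])]
tray_grip [(0.8, [238.1, 187.7]), (0.76, [196.8, 352.1]), (0.64, [311.6, 177.1])]
tray_edge_left [(0.82, [171.6, 285.0]), (0.72, [313.1, 176.6])]
tray_edge_right [(0.78, [304.0, 220.0]), (0.65, [216.5, 276.2])]
tray_edge_mid [(0.95, [194.6, 279.8]), (0.62, [307.7, 198.7])]
cup1 [(0.79, [230.7, 96.9]), (0.61, [274.6, 95.9])]
bowl [(0.91, [322.4, 92.7])]
pourer [(0.76, [418.2, 105.9]), (0.68, [355.3, 167.0])]
```

View pics/scene0.png

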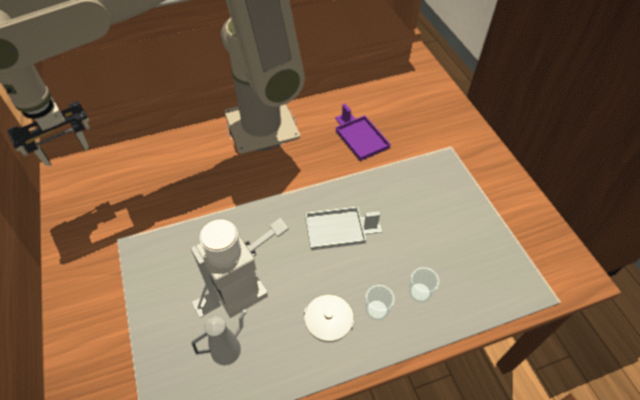

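View pics/top0.png

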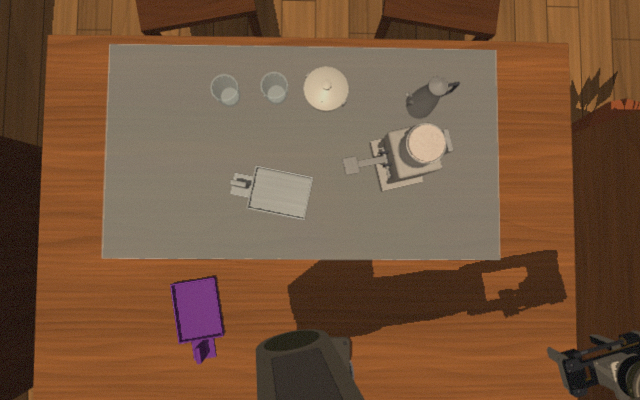

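The scene shows the aluminium tray at scene (335,229) / top (279,193), with its grip bar on the far side from the dispenser. The purple look-alike is at scene (363,138) / top (197,310). I choose the aluminium one. The dispenser is at scene (230,265) / top (405,158). Next I'll check this in close crops and triangulate.

```bash
cat > h.py <<'E'
import numpy as np, cv2, pickle
def K(p):
    f=200/np.tan(np.radians(p["vertical_fov"])/2); return np.array([[f,0,p["cx"]],[0,f,p["cy"]],[0,0,1.]])
def ray(p,uv):
    n=cv2.undistortPoints(np.array([[uv]],float),K(p),p["dist_coeffs"])[0,0]
    E=p["extrinsics"];R=E[:3,:3];t=E[:3,3]
    d=R.T@np.array([n[0],n[1],1]); return -R.T@t,d/np.linalg.norm(d)
def onz(p,uv,z):
    c,d=ray(p,uv); return c+d*(z-c[2])/d[2]
def tri(p,u,q,v):
    c1,d1=ray(p,u);c2,d2=ray(q,v)
    s=np.linalg.lstsq(np.c_[d1,-d2],c2-c1,rcond=None)[0]
    a=c1+s[0]*d1;b=c2+s[1]*d2
    return (a+b)/2,np.linalg.norm(a-b)
def proj(p,X):
    E=p["extrinsics"]; X=np.atleast_2d(np.asarray(X,float))
    return cv2.projectPoints(X,cv2.Rodrigues(E[:3,:3])[0],E[:3,3],K(p),p["dist_coeffs"])[0][:,0]
def crop(p,x0,y0,x1,y1,s,name):
    im=np.ascontiguousarray(p["image"][y0:y1,x0:x1,::-1])
    cv2.imwrite(name,cv2.resize(im,None,fx=s,fy=s,interpolation=cv2.INTER_CUBIC))
E
python3 - <<'E'
from h import *
s=pickle.load(open("pics/scene0.pkl","rb"));t=pickle.load(open("pics/top0.pkl","rb"))
for n,a,b in[("tray",(333.8,229.5),(278.1,195.1)),("grip",(372.7,216.9),(238.1,187.7)),("el",(311.1,250.8),(313.1,176.6)),("er",(305.6,211.5),(304,220)),("em",(308.3,230.3),(307.7,198.7)),("pad",(275.8,225.6),(351.8,165.1)),
 ("cup a",(378.1,309),(274.6,95.9)),("cup b",(420,293.9),(230.7,96.9)),("bowl",(330.9,328.3),(322.4,92.7)),("pourer",(227.8,350.6),(418.2,105.9))]:
    X,e=tri(s,a,t,b);print(n,X.round(4),round(e,4), onz(s,a,.012)[:2].round(3),onz(t,b,.012)[:2].round(3))
print("disp scene onz",onz(s,(253.6,273.4),.008))
crop(s,180,190,400,320,3.6,"pics/sc1.png")
crop(t,220,120,460,230,3.3,"pics/tc1.png")
E
```

```text
tray [ 0.4956  0.086  -0.0017] 0.0061 [0.503 0.079] [0.496 0.088]
grip [0.5136 0.1951 0.0344] 0.0029 [0.5   0.205] [0.515 0.198]
el [ 0.548  -0.0073  0.0098] 0.0013 [ 0.549 -0.007] [ 0.548 -0.008]
er [0.4281 0.017  0.0329] 0.0022 [0.414 0.022] [0.428 0.016]
em [0.4859 0.0065 0.0201] 0.0 [0.481 0.008] [0.486 0.006]
pad [ 0.554  -0.0971  0.1928] 0.0057 [ 0.433 -0.077] [ 0.581 -0.115]
cup a [0.774  0.1017 0.0075] 0.0003 [0.776 0.101] [0.772 0.101]
cup b [0.7706 0.2254 0.0049] 0.0021 [0.773 0.224] [0.768 0.223]
bowl [ 0.7837 -0.0334  0.0101] 0.0025 [ 0.784 -0.035] [ 0.783 -0.032]
pourer [ 0.7514 -0.3008  0.0088] 0.0037 [ 0.753 -0.299] [ 0.75  -0.302]
disp scene onz [ 0.56245239 -0.18044388  0.008     ]
```

View pics/sc1.png

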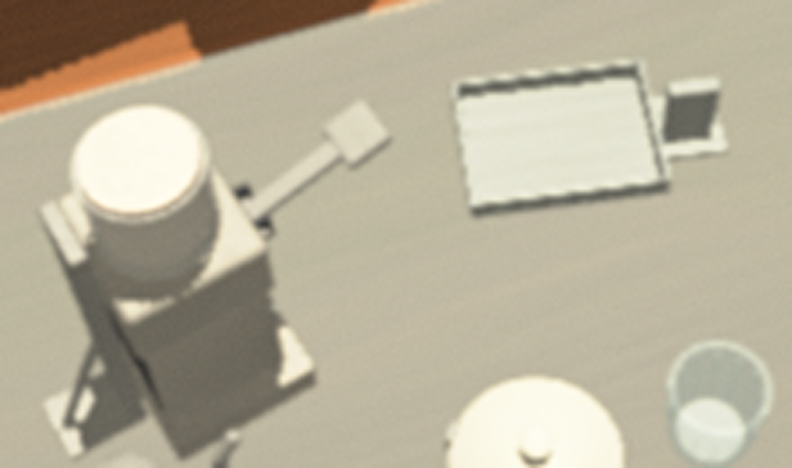

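View pics/tc1.png

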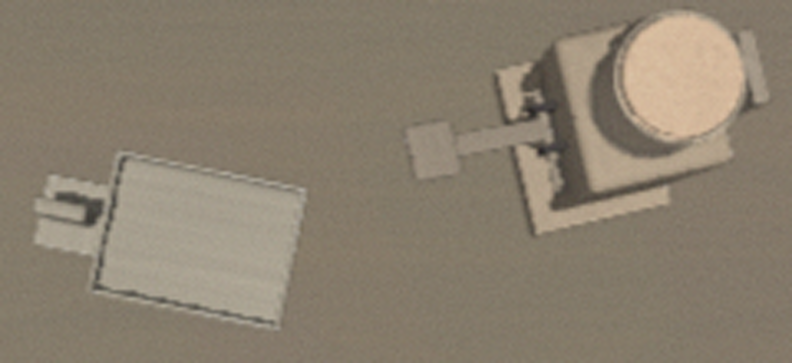

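```bash
cat >> h.py <<'E'
def W(pose,P):
    x,y,a=pose; P=np.atleast_2d(np.asarray(P,float)); c,s=np.cos(a),np.sin(a)
    return np.c_[x+c*P[:,0]-s*P[:,1],y+s*P[:,0]+c*P[:,1],P[:,2]]
def fit(obs,x0):
    from scipy.optimize import least_squares
    def f(v): return np.concatenate([(proj(p,W(v,P))-np.array(uv)).ravel() for p,P,uv in obs])
    r=least_squares(f,x0,x_scale=[.01,.01,.05]); return r.x,f(r.x).reshape(-1,2)
DISP=[(np.array(a),np.array(b)) for a,b in [((0,-.07,.008),(0,.07,.008)),((0,-.07,.038),(0,.07,.038)),((0,-.07,.008),(0,-.07,.038)),((0,.07,.008),(0,.07,.038)),((0,.07,.038),(.115,.07,.038)),((0,-.07,.038),(.115,-.07,.038)),
 ((-.0702,-.02,.19),(-.0702,.02,.19)),((-.1046,-.02,.2005),(-.1046,.02,.2005)),((-.0702,-.02,.19),(-.1046,-.02,.2005)),((-.0702,.02,.19),(-.1046,.02,.2005))]]
TRAY=[(np.array(a),np.array(b)) for z in(.008,.028) for a,b in [((.08,-.06,z),(.08,.06,z)),((-.08,-.06,z),(-.08,.06,z)),((.08,-.06,z),(-.08,-.06,z)),((.08,.06,z),(-.08,.06,z))]]
z=.068
TRAY+=[(np.array(a),np.array(b)) for a,b in [((-.129,-.007,z),(-.087,-.007,z)),((-.129,.007,z),(-.087,.007,z)),((-.129,-.007,z),(-.129,.007,z)),((-.087,-.007,z),(-.087,.007,z))]]
def over(p,items,x0,y0,x1,y1,s,name):
    im=np.ascontiguousarray(p["image"][y0:y1,x0:x1,::-1]);im=cv2.resize(im,None,fx=s,fy=s,interpolation=cv2.INTER_CUBIC)
    for pose,segs,col in items:
        for a,b in segs:
            uv=(proj(p,W(pose,[a,b]))+.5-[x0,y0])*s
            cv2.line(im,tuple(int(v) for v in uv[0]),tuple(int(v) for v in uv[1]),col,1,cv2.LINE_AA)
    cv2.imwrite(name,im)
E
python3 - <<'E'
from h import *
s=pickle.load(open("pics/scene0.pkl","rb"));t=pickle.load(open("pics/top0.pkl","rb"))
T=lambda l:np.array([[220+x/3.3-.5,120+y/3.3-.5] for x,y in l]); S=lambda l:np.array([[180+x/3.6-.5,190+y/3.6-.5] for x,y in l])
# tray: +x edge is world -y side (right in top). left(+y)= world +x (top of picture)
C=np.array([(.08,.06,.028),(.08,-.06,.028),(-.08,-.06,.028),(-.08,.06,.028)])
tr,r=fit([(t,C,T([(306,188),(278,328),(92,291),(118,152)]))],[.49,.09,-1.7]);print("tray top",tr,r.round(1).tolist())
trs,r=fit([(s,C,S([(472,208),(453,82),(642,62),(668,184)]))],[.49,.09,-1.7]);print("tray scene",trs,r.round(1).tolist())
D=np.array([(0,.07,.038),(0,-.07,.038),(.115,-.07,.038)])
d,r=fit([(t,D,T([(496,72),(536,236),(670,205)]))],[.56,-.18,-1.4]);print("disp top",d,r.round(1).tolist())
B=np.array([(0,.07,.008),(0,.07,.038)])
print(proj(s,W(d,B)))
pickle.dump((tr,trs,d),open("fit0.pkl","wb"))
for nm,a in(("t",tr),("s",trs)):
  over(s,[(a,TRAY,(0,0,255)),(d,DISP,(255,0,0))],180,190,400,320,3.6,f"pics/so_{nm}.png")
  over(t,[(a,TRAY,(0,0,255)),(d,DISP,(255,0,0))],220,120,460,230,3.3,f"pics/to_{nm}.png")
E
```

```text
tray top [ 0.50279792  0.08242916 -1.7533787 ] [[0.7, -0.4], [0.8, 0.6], [-1.1, 0.6], [-0.3, -0.7]]
tray scene [ 0.50337219  0.08183962 -1.77852441] [[-0.6, -0.3], [-0.4, 0.3], [0.2, 0.0], [0.8, -0.1]]
disp top [ 0.57491697 -0.17686969 -1.33431899] [[-0.1, -0.2], [-0.1, 0.2], [0.3, 0.0]]
[[268.63573486 296.34025935]
 [267.70035104 291.37498289]]
```

View pics/so_t.png

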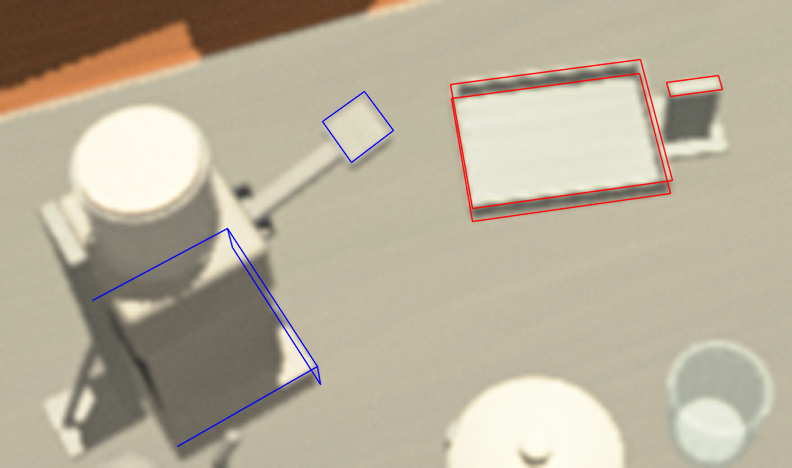

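View pics/to_t.png

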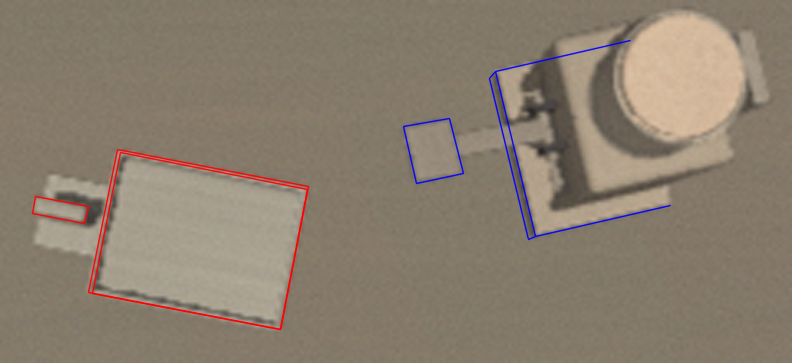

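```bash
cat >> h.py <<'E'
from scipy.spatial.transform import Rotation as Ro
def want(ax): # jaw axis yaw -> closest rotation with tool y down
    from station import bot
    s=bot.read_state();R0=Ro.from_rotvec(s["ee_rot"]);best=None
    for sg in(1,-1):
        z=sg*np.array([np.cos(ax),np.sin(ax),0]);y=np.array([0,0,-1.]);x=np.cross(y,z)
        R=Ro.from_matrix(np.c_[x,y,z]);a=(R0.inv()*R).as_rotvec()
        if best is None or np.linalg.norm(a)<np.linalg.norm(best[1]):best=(R,a)
    return best[0]
def rows(pos,R=None):
    from station import bot
    s=bot.read_state();R0=Ro.from_rotvec(s["ee_rot"]);R=R or R0
    sh=R0.inv().apply(np.array(pos)-s["tool_pos"])/.4
    rv=(R0.inv()*R).as_rotvec()/np.radians(30)
    print("to",np.round(pos,4),"row",sh.round(4),rv.round(4)," deg",np.round(rv*30,1))
E
python3 - <<'E'
from h import *
from station import bot
s=bot.read_state();print(Ro.from_rotvec(s["ee_rot"]).as_matrix().round(3))
tr,trs,d=pickle.load(open("fit0.pkl","rb"));a=(tr+trs)/2
g=W(a,[[-.108,0,.05]])[0];print("grip",g, "jaw yaw",a[2]+np.pi/2)
R=want(a[2]+np.pi/2)
rows([.30,-.25,.32],R); rows([g[0],g[1],.25],R)
E
```

```text
[[-0.966 -0.     0.259]
 [-0.259 -0.    -0.966]
 [ 0.    -1.     0.   ]]
grip [0.52402829 0.18808429 0.05      ] jaw yaw -0.19515522681344932
to [ 0.3  -0.25  0.32] row [-0.5627 -0.2534 -0.7022] [-1.0000e-04 -2.1273e+00  1.0000e-04]  deg [ -0.  -63.8   0. ]
to [0.524  0.1881 0.25  ] row [-1.3871 -0.0785 -1.6152] [-1.0000e-04 -2.1273e+00  1.0000e-04]  deg [ -0.  -63.8   0. ]
```

```bash
python3 -m jog '-0.04 -0.12 -0.05 0 -0.2 0 1; -0.14 -0.25 -0.17 0 -0.4 0 1; -0.24 -0.25 -0.29 0 -0.6 0 1; -0.32 -0.25 -0.39 0 -0.8 0 1; -0.40 -0.25 -0.49 0 -1 0 1; -0.48 -0.25 -0.59 0 -1 0 1; -0.56 -0.25 -0.70 0 -1 0 1; -0.56 -0.25 -0.70 0 -1 0 1; -0.56 -0.25 -0.70 0 -1 0 1'
cat > t.py <<'E'
import sys
from h import *
x,y,z,a=map(float,sys.argv[1:5]);rows([x,y,z],want(a))
E
python3 t.py .524 .188 .2 -.195
```

```text
clock: 2.6
tool_pos: [0.3013, -0.2468, 0.3196]
ee_rot: [-0.731, 1.754, -1.756]
ft_force: [-0.4, -1.5, 0.5]
width: 0.0928
to [0.524 0.188 0.2  ] row [-1.1642  0.3002 -0.368 ] [-0.0045 -1.1152 -0.002 ]  deg [ -0.1 -33.5  -0.1]
```

```bash
python3 -m jog '-0.12 0 -0.04 0 -0.15 0 1; -0.24 0 -0.08 0 -0.3 0 1; -0.36 0 -0.12 0 -0.45 0 1; -0.48 0 -0.16 0 -0.6 0 1; -0.6 0 -0.2 0 -0.75 0 1; -0.72 0.05 -0.24 0 -0.9 0 1; -0.84 0.1 -0.28 0 -1 0 1; -0.95 0.15 -0.32 0 -1 0 1; -0.95 0.15 -0.32 0 -1 0 1' 
python3 t.py .524 .188 .12 -.195
```

```text
clock: 3.5
tool_pos: [0.4773, 0.1164, 0.2572]
ee_rot: [-1.079, 1.393, -1.392]
ft_force: [-0.2, -0.5, -0.2]
width: 0.0932
to [0.524 0.188 0.12 ] row [-0.2025  0.343   0.0685] [ 1.300e-03 -1.098e-01 -1.000e-04]  deg [ 0.  -3.3 -0. ]
```

```bash
python3 -m jog '-0.1 0.08 0.035 0 -0.05 0 1; -0.2025 0.16 0.0685 0 -0.11 0 1; -0.2025 0.25 0.0685 0 -0.11 0 1; -0.2025 0.343 0.0685 0 -0.11 0 1; -0.2025 0.343 0.0685 0 -0.11 0 1;-0.2025 0.343 0.0685 0 -0.11 0 1' 
python3 t.py .524 .188 .0312 -.195
python3 - <<'E'
from h import *
from station import optics,bot
tr,trs,d=pickle.load(open("fit0.pkl","rb"));a=(tr+trs)/2
for n,c in(("scene",(300,150,460,270)),("top",(200,130,360,250))):
    p=optics.snapshot(n);crop(p,*c,4,f"pics/{n}1.png")
E
```

```text
clock: 4.1
tool_pos: [0.5239, 0.1871, 0.1204]
ee_rot: [-1.112, 1.353, -1.351]
ft_force: [0.5, -0.2, 1.4]
width: 0.0932
to [0.524  0.188  0.0312] row [-2.400e-03  2.229e-01  1.000e-04] [ 0.0035 -0.0014  0.0014]  deg [ 0.1 -0.   0. ]
```

View pics/scene1.png

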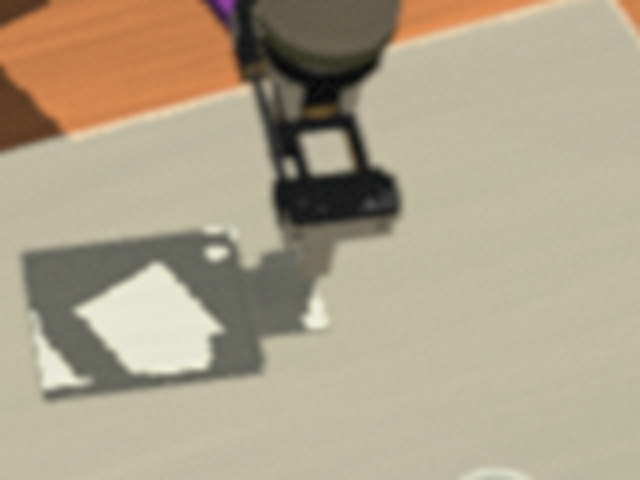

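View pics/top1.png

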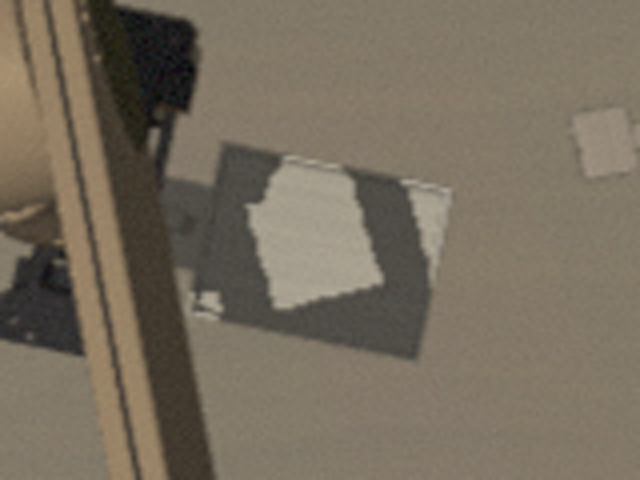

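The gripper stands over the grip lip, clear of the tray (top lip ~(245,185), jaws at either side of it). Lowering.

```bash
python3 -m jog '0 0.06 0 0 0 0 1; 0 0.12 0 0 0 0 1; 0 0.16 0 0 0 0 1; 0 0.19 0 0 0 0 1; 0 0.22 0 0 0 0 1; 0 0.22 0 0 0 0 1' 
python3 -m jog '0 0 0 0 0 0 -1; 0 0 0 0 0 0 -1; 0 0 0 0 0 0 -1; 0 0 0 0 0 0 -1; 0 0 0 0 0 0 -1; 0 0 0 0 0 0 -1; 0 0 0 0 0 0 -1; 0 0 0 0 0 0 -1' 20
```

```text
clock: 4.8
tool_pos: [0.5254, 0.1875, 0.0339]
ee_rot: [-1.108, 1.351, -1.352]
ft_force: [-0.6, -0.3, -0.1]
width: 0.093
clock: 5.6
tool_pos: [0.5254, 0.1875, 0.0339]
ee_rot: [-1.108, 1.351, -1.352]
ft_force: [0.1, -0.3, 0.8]
width: 0.0335
```

```bash
python3 -m jog '0 0 0 0 0 0 -1; 0 0 0 0 0 0 -1; 0 0 0 0 0 0 -1; 0 0 0 0 0 0 -1; 0 0 0 0 0 0 -1; 0 0 0 0 0 0 -1' 20
python3 - <<'E'
from h import *
from station import optics,bot
for n,c in(("scene",(270,170,430,290)),("top",(200,130,360,250))):
    p=optics.snapshot(n);crop(p,*c,4,f"pics/{n}2.png"); pickle.dump(p,open(f"pics/{n}2.pkl","wb"))
E
```

```text
clock: 6.2
tool_pos: [0.5252, 0.1876, 0.0338]
ee_rot: [-1.109, 1.352, -1.352]
ft_force: [-3.7, -0.1, 2.2]
width: 0.0139
```

View pics/scene2.png

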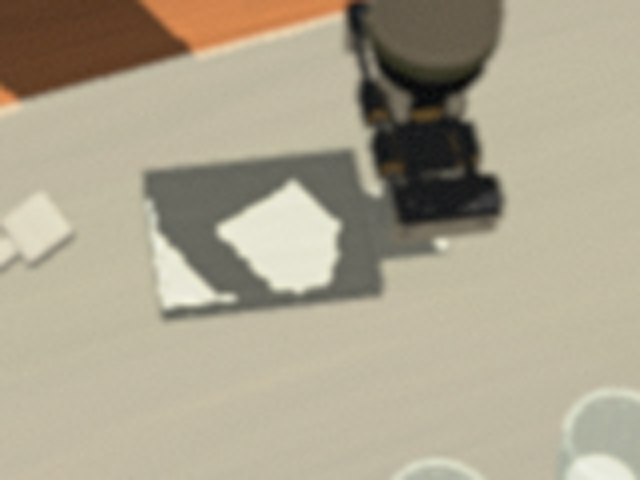

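View pics/top2.png

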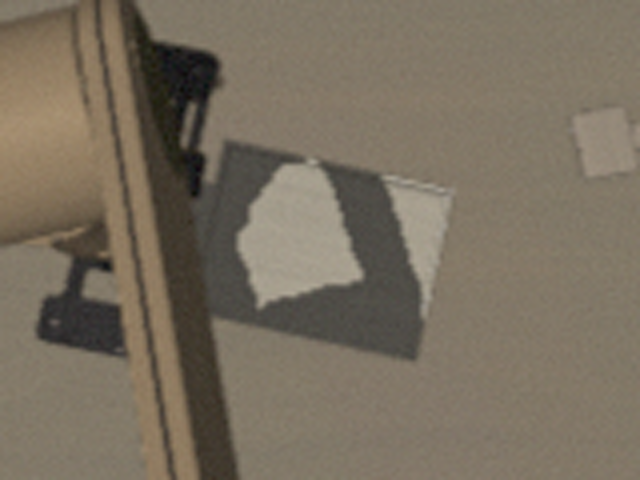

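```bash
cat >> h.py <<'E'
def yawz():
    from station import bot
    s=bot.read_state();z=Ro.from_rotvec(s["ee_rot"]).as_matrix()[:,2]; 
    return s,np.arctan2(z[1],z[0])
E
python3 - <<'E'
from h import *
from station import bot
s,yz=yawz(); print("jaw yaw",yz, "tray yaw cand",yz-np.pi/2, yz+np.pi/2)
t=pickle.load(open("pics/top2.pkl","rb"));sc=pickle.load(open("pics/scene2.pkl","rb"))
T=lambda l:np.array([[200+x/4-.5,130+y/4-.5] for x,y in l]);S=lambda l:np.array([[270+x/4-.5,170+y/4-.5] for x,y in l])
C=np.array([(-.08,.06,.028),(.08,.06,.028),(.08,-.06,.028)])
v,r=fit([(t,C,T([(226,140),(455,187),(417,361)]))],[.5,.08,-1.76]);print("top",v,r.round(1).tolist())
C=np.array([(.08,.06,.028),(.08,-.06,.028),(-.08,-.06,.028),(-.08,.06,.028)])
v2,r=fit([(sc,C,S([(163,313),(143,170),(352,149),(382,288)]))],[.5,.08,-1.76]);print("scene",v2,r.round(1).tolist())
a=s["tool_pos"]
for p in(v,v2):
  c,q=np.cos(p[2]),np.sin(p[2]);d=a[:2]-p[:2];print("tcp in tray",c*d[0]+q*d[1],-q*d[0]+c*d[1])
  y=(yz+np.pi/2+1.76+np.pi/2)%np.pi-np.pi/2-1.76;c,q=np.cos(y),np.sin(y);print("  w/ jaw yaw",y,c*d[0]+q*d[1],-q*d[0]+c*d[1])
E
```

```text
jaw yaw -0.19590225204590114 tray yaw cand -1.7666985788407976 1.3748940747489955
top [ 0.50324999  0.08216415 -1.77313978] [[-0.3, -0.3], [0.1, 0.3], [0.3, 0.0]]
scene [ 0.50413473  0.08090542 -1.78383746] [[-0.6, -0.6], [-0.4, 0.7], [0.5, 0.4], [0.5, -0.5]]
tcp in tray -0.10767702578936553 0.0002535897511739167
  w/ jaw yaw -1.7666985788407976 -0.10767315868008893 0.0009471485933991754
tcp in tray -0.10871679359242231 -0.002029170241932221
  w/ jaw yaw -1.7666985788407976 -0.10873560268472468 -0.00016567944287967235
```

Run:
```python
from h import *
d=pickle.load(open("fit0.pkl","rb"))[2]
for x in(-.213,-.188):
  P=W(d,[[x,0,.034]])[0];rows(P,want(d[2]+np.pi/2))
```

```text
to [0.525  0.0302 0.034 ] row [ 0.386  -0.0007  0.0763] [-0.0019 -0.8258 -0.0012]  deg [ -0.1 -24.8  -0. ]
to [0.5309 0.0059 0.034 ] row [ 0.4428 -0.0007  0.1025] [-0.0019 -0.8258 -0.0012]  deg [ -0.1 -24.8  -0. ]
```

```bash
python3 -m jog '0.03 0 0.006 0 -0.07 0 -1; 0.07 0 0.014 0 -0.16 0 -1; 0.12 0 0.024 0 -0.26 0 -1; 0.17 0 0.034 0 -0.37 0 -1; 0.22 0 0.044 0 -0.48 0 -1; 0.27 0 0.054 0 -0.59 0 -1; 0.32 0 0.064 0 -0.7 0 -1; 0.36 0 0.072 0 -0.78 0 -1; 0.386 0 0.076 0 -0.826 0 -1; 0.386 0 0.076 0 -0.826 0 -1;  0.386 0 0.076 0 -0.826 0 -1' 35
python3 - <<'E'
from h import *
from station import optics,bot
d=pickle.load(open("fit0.pkl","rb"))[2]
s,yz=yawz();print(yz,d[2]+np.pi/2)
a=yz-np.pi/2;tray=np.array([*W([*s["tool_pos"][:2],a],[[.108,0,0]])[0][:2],a]);print(tray)
for n,c in(("scene",(210,170,370,310)),("top",(270,120,430,240))):
    p=optics.snapshot(n);crop(p,*c,4,f"pics/{n}3.png");pickle.dump(p,open(f"pics/{n}3.pkl","wb"))
    over(p,[(tray,TRAY,(0,0,255)),(d,DISP,(255,0,0))],*c,4,f"pics/{n}3o.png")
E
```

```text
clock: 7.4
tool_pos: [0.5252, 0.0298, 0.0338]
ee_rot: [-1.31, 1.033, -1.035]
ft_force: [0.5, -2.1, 0.3]
width: 0.014
0.23523574987009632 0.2364773396134976
[ 0.55035064 -0.07522664 -1.33556058]
```

View pics/scene3o.png

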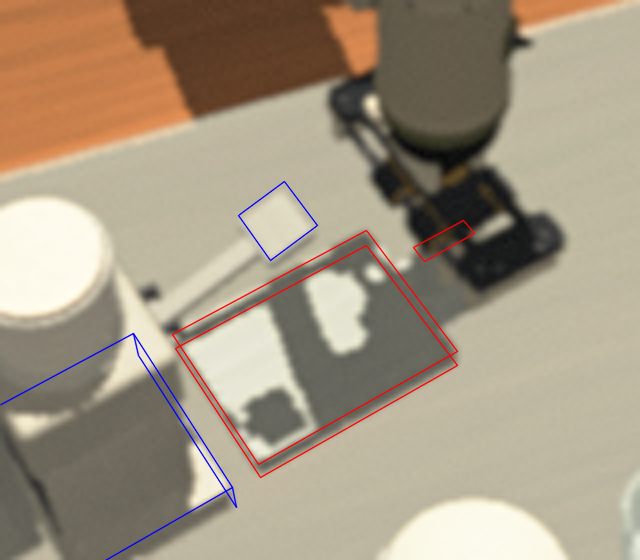

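View pics/top3o.png

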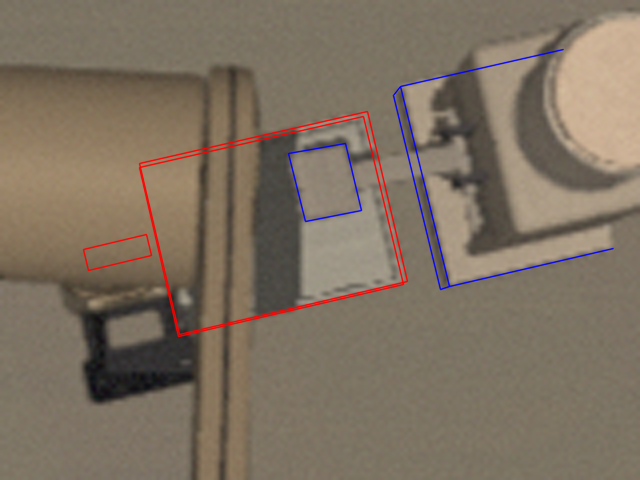

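View pics/top3.png

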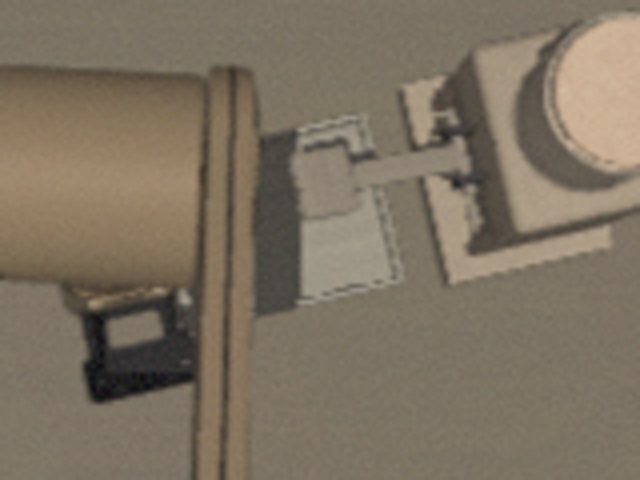

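```bash
python3 -m jog '0.02 0 0 0 0 0 -1; 0.04 0 0 0 0 0 -1; 0.05 0 0 0 0 0 -1; 0.055 0 0 0 0 0 -1;0.055 0 0 0 0 0 -1' 15
python3 -m jog '0.004 0 0 0 0 0 -1;0.004 0 0 0 0 0 -1' 
python3 -m jog '0.004 0 0 0 0 0 -1;0.004 0 0 0 0 0 -1' 
python3 -m jog '0.004 0 0 0 0 0 -1;0.004 0 0 0 0 0 -1'
```

```text
clock: 8.0
tool_pos: [0.5305, 0.0085, 0.0338]
ee_rot: [-1.311, 1.032, -1.035]
ft_force: [0.3, -0.5, -0.0]
width: 0.0141
clock: 8.2
tool_pos: [0.5309, 0.0068, 0.0338]
ee_rot: [-1.311, 1.032, -1.035]
ft_force: [-0.2, 1.3, 0.6]
width: 0.0134
clock: 8.4
tool_pos: [0.5312, 0.0051, 0.0338]
ee_rot: [-1.311, 1.032, -1.035]
ft_force: [-0.0, 1.9, 1.6]
width: 0.0141
clock: 8.6
tool_pos: [0.5316, 0.0035, 0.0338]
ee_rot: [-1.311, 1.032, -1.035]
ft_force: [-1.0, 1.4, 1.4]
width: 0.0137
```

```bash
python3 -m jog '0.004 0 0 0 0 0 -1;0.004 0 0 0 0 0 -1' 
python3 -m jog '0.004 0 0 0 0 0 -1;0.004 0 0 0 0 0 -1' 
python3 -m jog '0.004 0 0 0 0 0 -1;0.004 0 0 0 0 0 -1'
```

```text
clock: 8.8
tool_pos: [0.5315, 0.0033, 0.0338]
ee_rot: [-1.31, 1.034, -1.033]
ft_force: [-3.1, 9.0, 4.4]
width: 0.0139
clock: 9.0
tool_pos: [0.5314, 0.0032, 0.0338]
ee_rot: [-1.309, 1.035, -1.03]
ft_force: [-3.3, 9.1, 3.0]
width: 0.0139
clock: 9.2
tool_pos: [0.5314, 0.0031, 0.0338]
ee_rot: [-1.307, 1.037, -1.028]
ft_force: [-3.8, 9.6, 4.0]
width: 0.014
```

Run:
```python
from h import *
from station import optics,bot
d=pickle.load(open("fit0.pkl","rb"))[2]
for n,c in(("scene",(210,170,370,310)),("top",(270,120,430,240))):
    p=optics.snapshot(n);crop(p,*c,4,f"pics/{n}4.png");pickle.dump(p,open(f"pics/{n}4.pkl","wb"))
```

```text
(no output)
```

View pics/scene4.png

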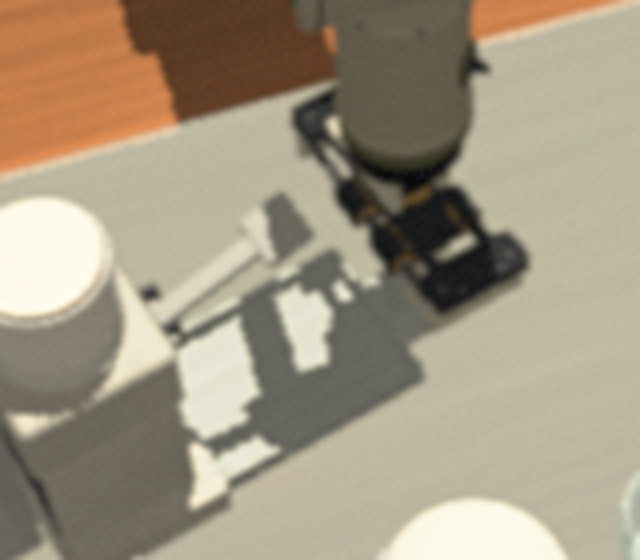

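View pics/top4.png

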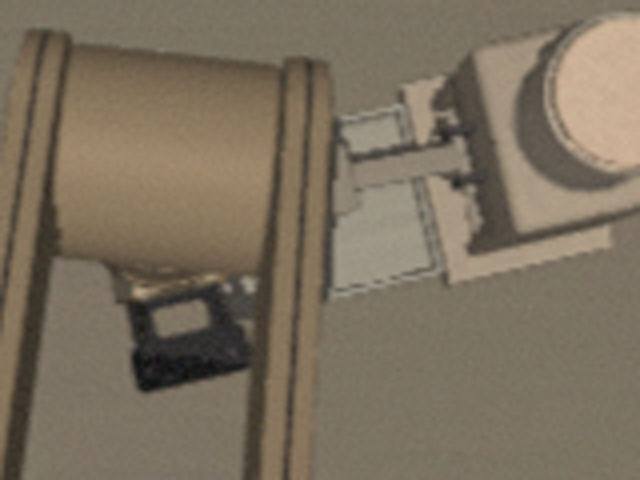

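Run:
```python
from h import *
s,yz=yawz();print(yz,s["ft_force"],s["ft_torque"],s["tool_pos"]);print(Ro.from_rotvec(s["ee_rot"]).as_matrix().round(4))
t=pickle.load(open("pics/top4.pkl","rb"))
d=pickle.load(open("fit0.pkl","rb"))[2]
tray=np.array([*W(d,[[-.08,0,0]])[0][:2],d[2]])
over(t,[(tray,TRAY[4:8],(0,0,255)),(d,DISP[1:2],(255,0,0))],350,130,430,200,8,"pics/t4z.png")
crop(t,350,130,430,200,8,"pics/t4zz.png")
```

```text
0.2366112015178116 [-3.40334243 10.01996442  3.93662015] [1.39727565 0.39880861 0.00184061] [0.53134386 0.00311751 0.03377204]
[[ 2.344e-01 -1.300e-03  9.721e-01]
 [-9.721e-01  6.500e-03  2.344e-01]
 [-6.600e-03 -1.000e+00  2.000e-04]]
```

View pics/t4zz.png

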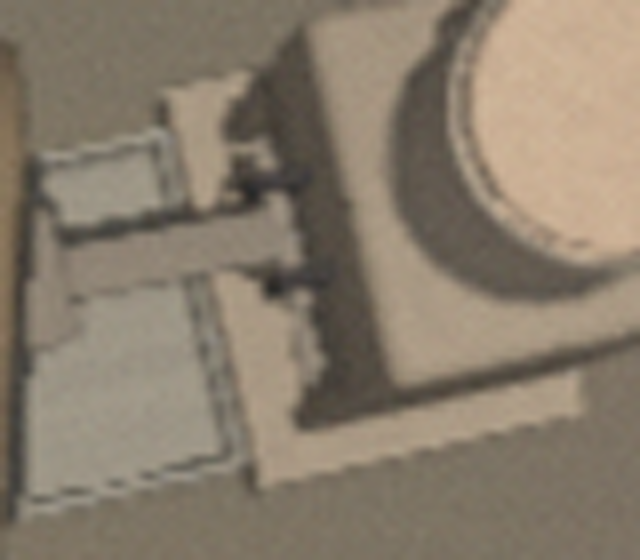

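View pics/t4z.png

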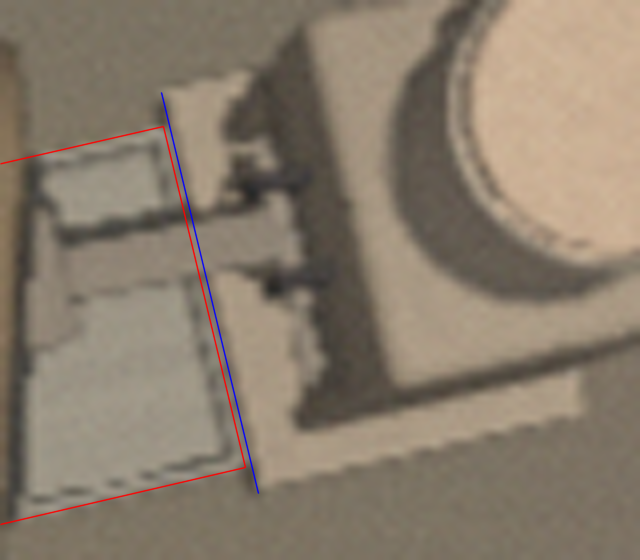

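```bash
python3 -m jog '0 0 0 0 0 0 0; 0 0 0 0 0 0 0; 0 0 0 0 0 0 0; 0 0 0 0 0 0 0;0 0 0 0 0 0 0;0 0 0 0 0 0 0; 0 0 0 0 0 0 0;0 0 0 0 0 0 0'
python3 - <<'E'
from h import *
from station import optics,bot
for n,c in(("scene",(210,170,370,310)),("top",(350,130,430,200))):
    p=optics.snapshot(n);crop(p,*c,4 if n=="scene" else 8,f"pics/{n}5.png");pickle.dump(p,open(f"pics/{n}5.pkl","wb"))
E
```

```text
clock: 10.1
tool_pos: [0.5314, 0.0031, 0.0338]
ee_rot: [-1.307, 1.037, -1.028]
ft_force: [-0.2, -0.1, 0.5]
width: 0.0465
```

View pics/scene5.png

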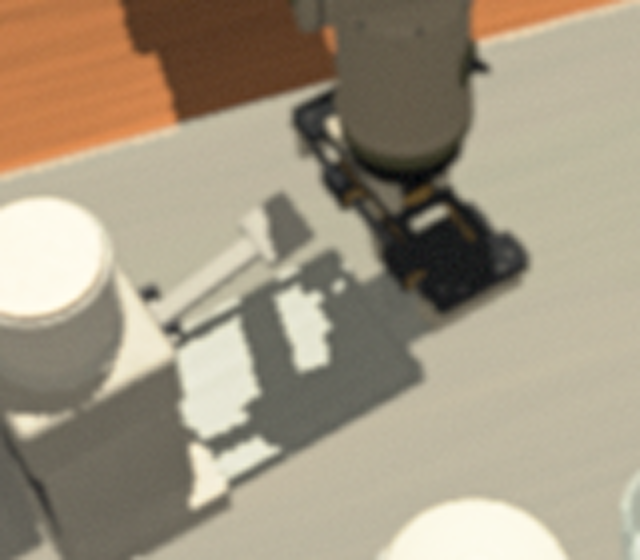

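View pics/top5.png

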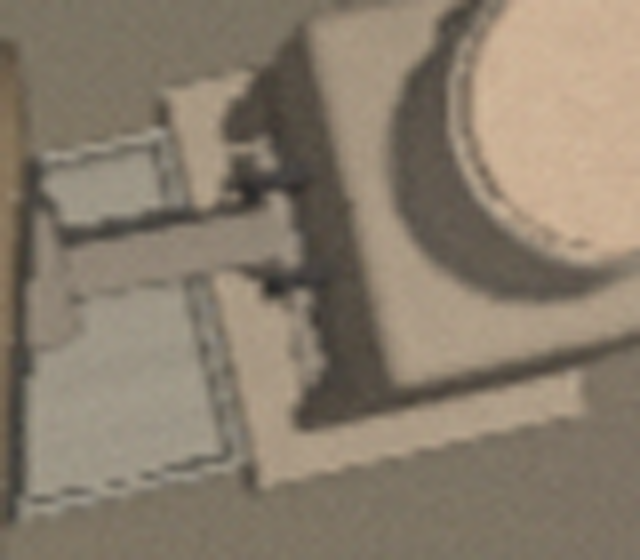

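```bash
python3 -m jog '0 -0.03 0 0 0 0 0; 0 -0.1 0 0 0 0 0; 0 -0.2 0 0 0 0 0; 0 -0.3 0 0 0 0 0;0 -0.4 0 0 0 0 -1;0 -0.5 0 0 0 0 -1; 0 -0.6 0 0 0 0 -1;0 -0.6 0 0 0 0 -1;-0.2 -0.6 0 0 0 0 -1;-0.3 -0.6 0 0 0 0 -1;-0.3 -0.6 0 0 0 0 -1'
python3 - <<'E'
from h import *
from station import optics,bot
d=pickle.load(open("fit0.pkl","rb"))[2]
tray=np.array([*W(d,[[-.08,0,0]])[0][:2],d[2]])
for n,c in(("scene",(210,170,370,310)),("top",(250,120,410,240))):
    p=optics.snapshot(n);crop(p,*c,4,f"pics/{n}6.png");pickle.dump(p,open(f"pics/{n}6.pkl","wb"))
    over(p,[(tray,TRAY,(0,0,255)),(d,DISP,(255,0,0))],*c,4,f"pics/{n}6o.png")
    print([(l,[(round(float(q["score"]),2),np.round(q["point"],1).tolist()) for q in models.place_of(p,l)]) for l in("lever_pad",)]) if 0 else None
E
```

```text
clock: 11.3
tool_pos: [0.5023, 0.1212, 0.275]
ee_rot: [-1.307, 1.036, -1.026]
ft_force: [0.7, 0.2, 0.3]
width: 0.0006
```

View pics/scene6.png

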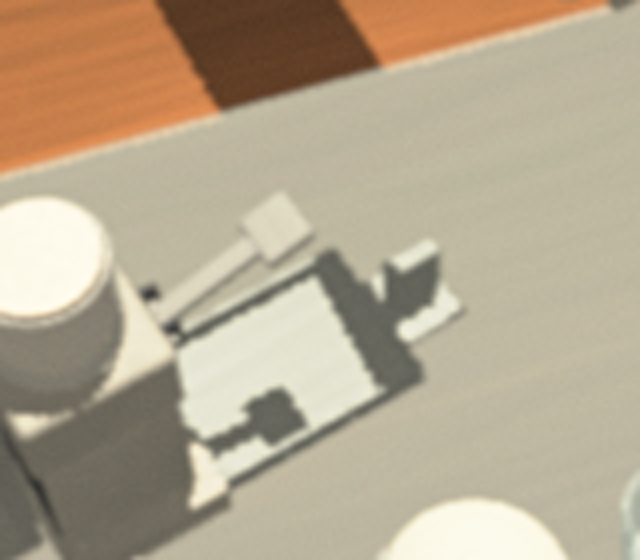

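View pics/top6.png

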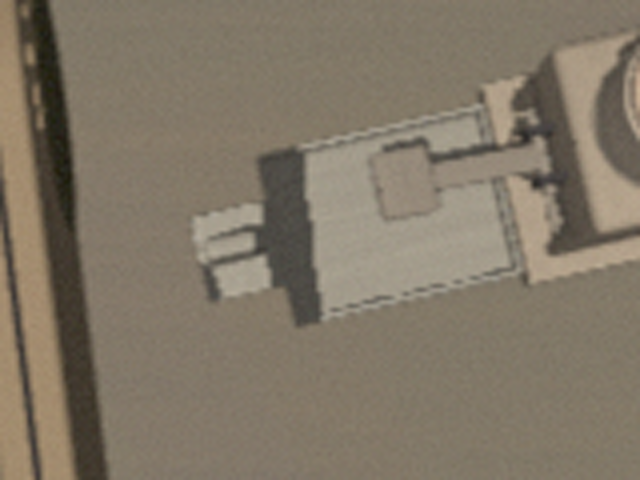

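View pics/top6o.png

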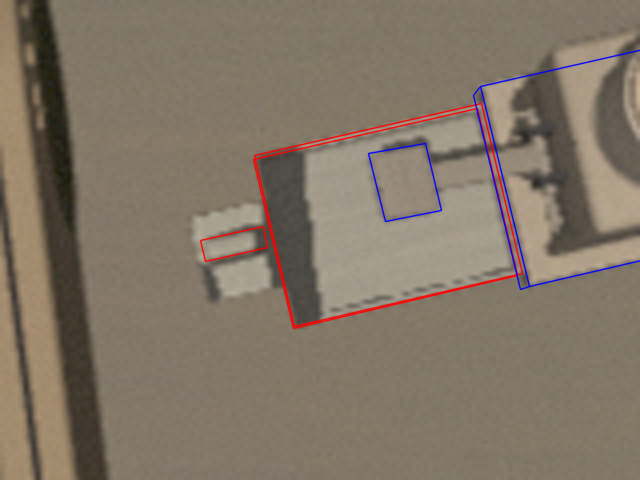

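Run:
```python
from h import *
from station import bot
d=pickle.load(open("fit0.pkl","rb"))[2]
s=pickle.load(open("pics/scene6.pkl","rb"));t=pickle.load(open("pics/top6.pkl","rb"))
X,e=tri(s,(210+278/4-.5,170+227/4-.5),t,(250+405/4-.5,120+181/4-.5));print("pad",X,e,"model",W(d,[[-.0864,0,.190]])[0])
C=np.array([(-.08,.06,.028),(.08,.06,.028),(.08,-.06,.028),(-.08,-.06,.028)])
v,r=fit([(t,C,np.array([(250+x/4-.5,120+y/4-.5) for x,y in[(258,156),(480,104),(521,271),(297,325)]]))],[.55,-.1,-1.33])
c,q=np.cos(d[2]),np.sin(d[2]);D=v[:2]-d[:2];print("tray in disp",c*D[0]+q*D[1],-q*D[0]+c*D[1],v[2]-d[2])
R=want(d[2]+np.pi/2)
rows(W(d,[[-.090,0,.235]])[0],R)
```

```text
pad [ 0.55590764 -0.09236531  0.19013313] 0.00027896470396764154 model [ 0.55467522 -0.09287426  0.19      ]
tray in disp -0.07944349342750696 0.00042339547360577615 0.004561522882269298
to [ 0.5538 -0.0894  0.235 ] row [ 0.5414  0.0959 -0.0007] [-0.001   0.0072 -0.0138]  deg [-0.   0.2 -0.4]
```

Pad triangulates to z=0.190, as expected, and the tray fits at (-79.4, 0.4) mm, yaw 0.005 rad in the dispenser frame. It is flush and centred. Moving over the lever.

```bash
python3 -m jog '0.1 0 0 0 0 0 -1; 0.2 0 0 0 0 0 -1; 0.3 0 0 0 0 0 -1; 0.4 0 0 0 0 0 -1; 0.48 0 0 0 0 0 -1;0.541 0 0 0 0 0 -1; 0.541 0.04 0 0 0 -0.014 -1; 0.541 0.096 0 0 0 -0.014 -1;0.541 0.096 0 0 0 -0.014 -1;0.541 0.096 0 0 0 -0.014 -1' 20
python3 - <<'E'
from h import *
from station import optics
d=pickle.load(open("fit0.pkl","rb"))[2]
rows(W(d,[[-.090,0,.194]])[0]);rows(W(d,[[-.092,0,.163]])[0])
for n,c in(("scene",(200,130,360,270)),("top",(270,120,430,240))):
    p=optics.snapshot(n);crop(p,*c,4,f"pics/{n}7.png")
E
```

```text
clock: 12.4
tool_pos: [0.5536, -0.0898, 0.2349]
ee_rot: [-1.313, 1.031, -1.03]
ft_force: [0.0, 0.6, 0.7]
width: 0.0005
to [ 0.5538 -0.0894  0.194 ] row [-0.0008  0.1023  0.001 ] [0. 0. 0.]  deg [0. 0. 0.]
to [ 0.5534 -0.0874  0.163 ] row [-0.0057  0.1798  0.001 ] [0. 0. 0.]  deg [0. 0. 0.]
```

View pics/scene7.png

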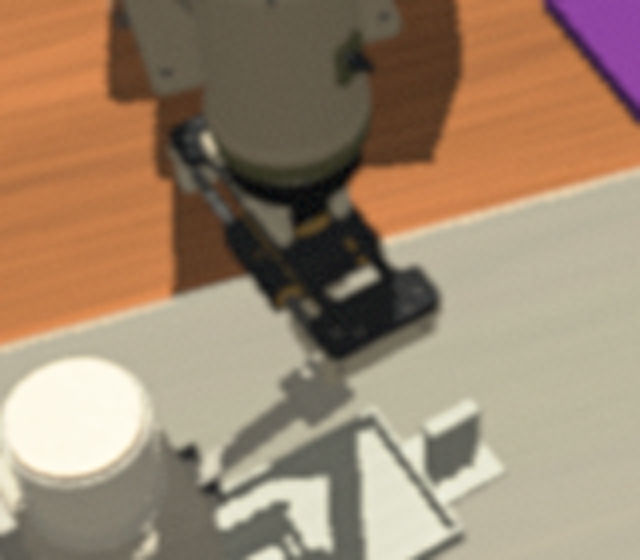

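Fingers are above the paddle (~(318,385) in the crop). Lowering in steps while watching the force.

```bash
python3 -m jog '0 0.04 0 0 0 0 -1; 0 0.08 0 0 0 0 -1; 0 0.1 0 0 0 0 -1; 0 0.1 0 0 0 0 -1; 0 0.1 0 0 0 0 -1'
python3 -m jog '0 0.015 0 0 0 0 -1; 0 0.025 0 0 0 0 -1; -0.002 0.03 0 0 0 0 -1; -0.002 0.03 0 0 0 0 -1; -0.002 0.03 0 0 0 0 -1'
```

```text
clock: 13.0
tool_pos: [0.5544, -0.0895, 0.1961]
ee_rot: [-1.313, 1.029, -1.031]
ft_force: [-1.0, -0.2, -0.3]
width: 0.0003
clock: 13.5
tool_pos: [0.5546, -0.0888, 0.1846]
ee_rot: [-1.312, 1.028, -1.032]
ft_force: [1.1, -0.4, 4.2]
width: 0.0005
```

```bash
python3 -m jog '0 0.01 0 0 0 0 -1; -0.002 0.02 0 0 0 0 -1; -0.003 0.03 0 0 0 0 -1; -0.004 0.035 0 0 0 0 -1; -0.004 0.04 0 0 0 0 -1; -0.004 0.04 0 0 0 0 -1'
python3 t.py .5534 -.0874 .163 .2365
```

```text
clock: 14.1
tool_pos: [0.5543, -0.0868, 0.1682]
ee_rot: [-1.312, 1.028, -1.032]
ft_force: [0.7, 3.2, 5.3]
width: 0.0004
to [ 0.5534 -0.0874  0.163 ] row [ 0.001   0.0131 -0.0026] [-0.0046  0.0078  0.001 ]  deg [-0.1  0.2  0. ]
```

```bash
python3 -m jog '0 0.006 0 0 0 0 -1; 0 0.012 0 0 0 0 -1; 0 0.013 0 0 0 0 -1; 0 0.013 0 0 0 0 -1; 0 0.013 0 0 0 0 -1; 0 0.013 0 0 0 0 -1; 0 0.013 0 0 0 0 -1; 0 0.013 0 0 0 0 -1'
python3 - <<'E'
from h import *
from station import optics,bot
d=pickle.load(open("fit0.pkl","rb"))[2]
tray=np.array([*W(d,[[-.08,0,0]])[0][:2],d[2]])
L=[(np.array(a),np.array(b)) for a,b in [((-.074,-.02,.163),(-.074,.02,.163)),((-.11,-.02,.163),(-.11,.02,.163)),((-.074,-.02,.163),(-.11,-.02,.163)),((-.074,.02,.163),(-.11,.02,.163))]]
for n,c in(("scene",(200,130,360,290)),("top",(270,120,430,240))):
    p=optics.snapshot(n);crop(p,*c,4,f"pics/{n}8.png");pickle.dump(p,open(f"pics/{n}8.pkl","wb"))
    over(p,[(tray,TRAY,(0,0,255)),(d,DISP[:6]+L,(255,0,0))],*c,3.75,f"pics/{n}8o.png")
s=bot.read_state();print(s["ft_force"],s["tool_pos"])
E
```

```text
clock: 14.9
tool_pos: [0.5543, -0.0863, 0.1631]
ee_rot: [-1.311, 1.028, -1.031]
ft_force: [0.2, 3.5, 7.1]
width: 0.0007
[-0.98295923  3.081938    6.66297419] [ 0.55424594 -0.08631921  0.16305349]
```

View pics/scene8o.png

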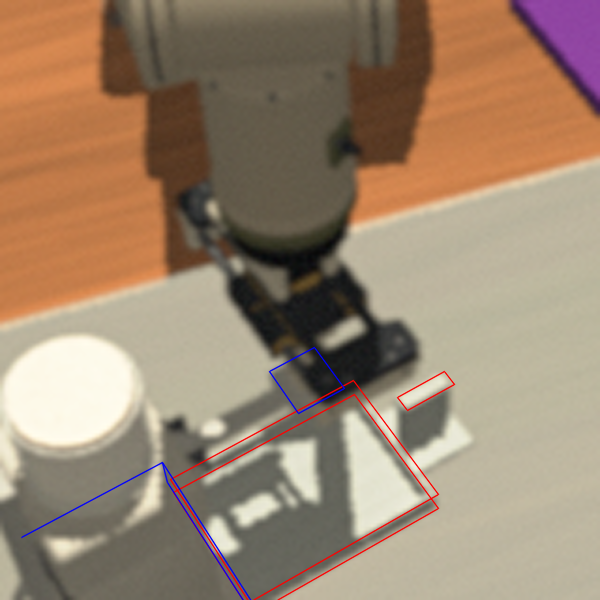

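View pics/top8o.png

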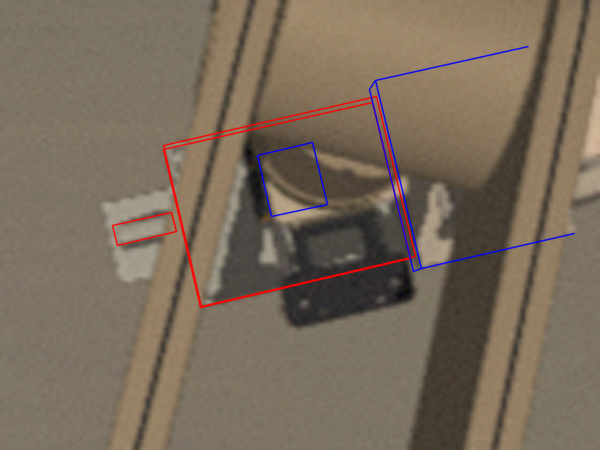

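```bash
python3 -m jog '0 0.0012 0 0 0 0 -1; 0 0.0012 0 0 0 0 -1; 0 0.0012 0 0 0 0 -1; 0 0.0012 0 0 0 0 -1; 0 0.0012 0 0 0 0 -1; 0 0.0012 0 0 0 0 -1; 0 0.0012 0 0 0 0 -1; 0 0.0012 0 0 0 0 -1'
python3 - <<'E'
from station import bot,order
s=bot.read_state();print(s["ft_force"],s["tool_pos"],s["clock"])
assert 4<s["ft_force"][2]<10 and .157<s["tool_pos"][2]<.169
print(order.hand_in())
E
```

```text
clock: 15.8
tool_pos: [0.5543, -0.0863, 0.1627]
ee_rot: [-1.312, 1.028, -1.031]
ft_force: [-0.3, 1.3, 6.6]
width: 0.0006
[-0.33043586  1.31765946  6.58943333] [ 0.55425943 -0.08629363  0.16272781] 15.8
the job is handed in; nothing more can be done
None
```

I slid the aluminium tray up to the dispenser's foot, let go of it, and pressed the lever half way down with the shut fingers. The job was handed in at 15.8 s with the lever still held; hand-in gives no verdict.

- **Tray:** After release, a fit in the top view puts the tray's middle at (-79.4, 0.4) mm in the dispenser's frame, with 0.005 rad of yaw. That is flush and centred to within about 1 mm. In both pictures taken with the lever down, what shows of the tray still fits its place. The arm hides much of it in the top view.
- **Lever:** The fingertips held at z = 0.163 m (0.163 is half way) with about 6.6 N upward, against the 7 N expected. The paddle itself was hidden by the gripper, so the lever's angle comes from fingertip height and force, not from seeing it.
- **Disagreements:** The tray met the foot about 2.5 mm past where I had calculated, roughly the camera calibration error. The networks' direct readings of the tray points were up to 1–2 cm off, and their top-view dispenser point was worse. I used fits to the visible corners instead.
- **Bystanders:** I never moved the arm near the bowl, pourer or cups, but I did not measure them again at the end.

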